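# Close the board tester and hold the enabling plunger half-way

## Robot

A 6-joint arm with a two-finger parallel gripper is mounted at the origin on the work surface. World frame = base frame: x ahead of the robot, y to its left, z up, the work surface at z = 0. Lengths are in m, angles in degrees, forces in N, time in s.
With the tool pointing down it reaches from about 0.35 to 0.875 m from the base axis. Payload 4.2 kg.
Tool frame: the origin (TCP) lies at the very end of the fingers, on their centre line; the grasp point (between the pads) lies 19 mm behind it; z points along the fingers, y is the line along which they close (so a half turn about z gives the same grasp; the last joint's range is limited). The gripper opens to 87 mm and grips with 3 to 60 N. Pads are 19 mm wide; open, the fingers measure 117 mm over their backs; the gripper's body (75 mm by 190 mm) begins 51 mm behind the grasp point.
Start: joints at [-60.241, 22.042, 0.453, 0, -68.411, -14.817], TCP at [0.161, -0.604, 0.202] pointing down, gripper open.
Joint ranges: [-179.83, 179.83], [-69.29, 118.12], [-61.27, 80.66], [-181.25, 117.63], [-171.15, -9.14], [-177.46, 177.46]. Speed limits (degrees/s): [159.86, 159.86, 180, 180, 180, 180].

## Interface

Orientations are given as a 3x3 rotation matrix whose columns are the frame's x, y, z axes.
In Python, from station import sense, optics, r gives the robot as it stands. The module is installed in compiled form; this text tells all that it offers.
- The arm moves only by the shell command python3 -m pendant 'ROWS' [OPENING]. ROWS is JSON, a list that holds one entry, the list of rows, each a list of 4 numbers: the shift along the tool's x, y, z normalised to -1 to 1, where 1 is 100 mm, then the turn about the tool's z normalised to -1 to 1, where 1 is 2 rad. A call has 1 to 8 rows; each row is the pose to reach, as a shift and turn from the pose commanded when the call began, along the tool's axes at that moment; what a row does not reach only later rows make up. A row lasts 1/10 s, in which the tool goes at most 50 mm and 8.59 degrees, less where a joint would pass 70% of its speed; a pose out of reach is approached as far as the arm can. A call with a number of a shift or a turn outside -1 to 1 is refused whole. A call with a gripper value outside its range is refused whole. OPENING is the closure, from 0 (fully open) to 1 (shut), set as the call begins (- or left out, the last holds). The fingers move at their own pace and stop on an object; the grip force is fixed at half the most. Time passes only in rows, so rows that repeat a pose let the fingers close. It gives the time, the measured TCP pose, the force, the opening and the grip force at its end, in the units of the state.
- sense(): the state, without advancing time (a new reading comes with each control period).
- optics.capture(name): name is "scene" or "top" or "wrist"; returns the picture (420x560x3 uint8, red, green, blue); there is no depth.
- optics.get_calibration(name): a dict with "camera_matrix" (3x3 intrinsics, pixels), "camera_from_world" (4x4, takes a point from world to camera coordinates). Camera axes: x right, y down, z forward; pixel columns grow to the right and rows downward; lengths in m; the calibration is good to about 2 mm. The wrist camera is an equidistant fisheye: a pixel r from the principal point sees the ray r / f radians off the axis. A picture is of the moment at which its call begins: read the wrist's pose just before it. get_calibration takes no time and is no camera call; for the wrist camera it gives the pose at the moment of the call.
- r.finish_job(): hands the job in; it is judged then, once.
The state is a dict: "time_s": time; "joints": joint angles; "joint_velocities": joint speeds; "effort": joint torques, N m; "tcp_pos": TCP position; "ee_rot": TCP orientation; "wrist_force": force on the tool from outside, world axes, zero at the start; "moment": the same for the moment, N m; "gripper_width": opening from 0.0 (shut) to 1.0 (fully open); "gripper_force": force on a finger pad.
Only numpy, scipy, OpenCV 4.12 (cv2) and the standard library are available. Lean on these libraries where they do the work, as an engineer would, in place of code of your own. Each camera call takes 0.05 s, during which the arm holds its last target. There are 200 camera calls.

## Task

A circuit board lies ready in the tester: swing the tester's lid fully shut, then press the mushroom-headed enabling plunger on its grey box down to the middle of its travel (10 mm of its 20 mm) with the gripper's fingers and keep it there. Never push the plunger through to its bottom stop, which trips the tester, and leave the spool and the jar where they are. Finish while still holding the plunger half-way down: do not let go.

Things in the scene. Friction and masses are not known exactly. Their poses are not given: they have to be found in the camera images.
- tester: board tester fixed to the bench: white box 200 (its x) by 180 (its y) by 58 mm high, a green circuit board in its nest. Origin: centre of its underside. Its own x axis points from the front (the robot's side, where the lid opens) to the hinge side.
- hinge (a point): middle of the tester's hinge line, on its far side: 100 mm along the tester's x from its origin, 58 mm above the bench. The hinge line runs along the tester's y.
- lid (a joint): lid angle in rad: 0 fully shut (flat on the tester, stopped by it), growing as it opens, 1.57 upright; it starts between 0.9 and 1.35. The hinge is stiff: the lid stays where it is left, and some 2 to 5 N at its front end moves it.
- lid_front (a point): middle of the outer face of the lid, 185 mm from the hinge line. Lid: grey plate 200 by 180 by 10 mm from the hinge line forward, its underside in the hinge line's plane; the outer face looks up when shut, up and away from the robot when open. A steel tab 60 mm wide, 8 mm thick sticks out 26 mm past its front edge. Axes: -x along the lid away from the hinge, z out of the outer face.
- key_top (a point): centre of the flat top of the plunger: black mushroom head, 36 mm across, 14 mm thick, on a grey box 85 by 85 by 45 mm fixed to the bench. 85 mm above the bench when released; moves straight down with the plunger. The box stands left or right of the tester; the like box on the other side has a rotary selector (40 mm knob with a bar) and is not needed.
- key (a joint): plunger travel in m, downward: 0 released, 0.010 middle, 0.020 bottom stop. A spring pushes it back up: about 3 N to start it, 7 N at the middle, 11 N at the bottom (0.4 N per mm).
- spool_mid (a point): centre of a bare metal spool, 56 mm across, 40 mm high, standing loose on the bench: leave alone
- jar_mid (a point): centre of a white jar, 50 mm across, 60 mm high, standing loose on the bench: leave alone
Mind the look-alikes: they are no part of the job. What is shaped like the part that bears key_top but brown is not meant.

How it is judged:
By the outcome, as a careful person would: the job done as asked, in the order asked, and still so for the second after the job is handed in, while the arm keeps its last pose, push and grip.
It also fails if it takes over 50 s, if anything falls off the work surface, if the arm or the gripper's body presses on something with over 40 N, if the wrist force passes 120 N, or if a joint passes its speed limit or range.

## Working session

There is one attempt and no reset: what is moved stays moved. The work goes in short steps, Python scripts to look and compute and a shell command to move; the robot and the scene stay as the last step left them, time stands still between calls to the robot, and variables do not carry over. Pictures are saved under pics/ and viewed, at most 10 in all, crops included, and the job is handed in when it is done.

```bash
mkdir -p pics; python3 - <<'E'
from station import sense, optics, r
import cv2,numpy as np
for n in("scene","top"):
    im=optics.capture(n); cv2.imwrite(f"pics/{n}0.png",im[:,:,::-1]); c=optics.get_calibration(n)
    print(n,np.round(c["camera_matrix"],1).tolist(),np.round(c["camera_from_world"],3).tolist())
s=sense();print(s["time_s"],s["tcp_pos"],np.round(s["ee_rot"],3).tolist(),s["wrist_force"])
E
```

```text
scene [[383.9, 0.0, 283.3], [0.0, 383.9, 212.4], [0.0, 0.0, 1.0]] [[0.248, 0.969, -0.011, -0.213], [0.824, -0.216, -0.524, -0.4], [-0.51, 0.121, -0.852, 1.35], [0.0, 0.0, 0.0, 1.0]]
top [[532.0, 0.0, 282.1], [0.0, 532.0, 209.4], [0.0, 0.0, 1.0]] [[-0.018, -1.0, -0.005, 0.075], [-0.99, 0.018, -0.137, 0.572], [0.137, 0.002, -0.991, 1.307], [0.0, 0.0, 0.0, 1.0]]
0.1 [ 0.16102524 -0.60330679  0.2007697 ] [[-0.966, -0.258, -0.001], [-0.258, 0.966, 0.002], [0.0, 0.002, -1.0]] [ 0.04485436 -0.6080611  -0.73464725]
```

View pics/scene0.png

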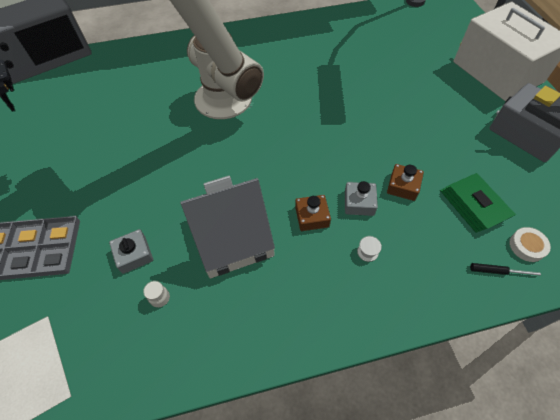

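View pics/top0.png

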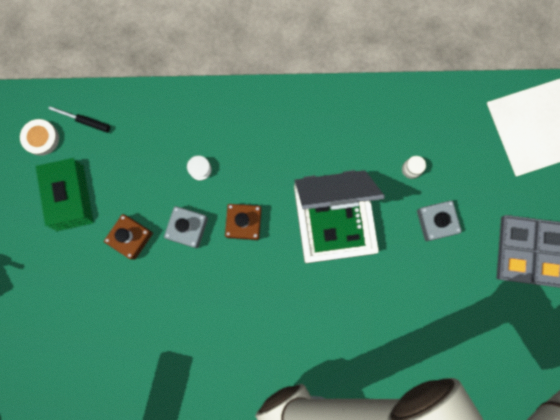

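Scene: the tester is at (230,228), its lid standing open. There are two grey boxes, scene (361,195)/top (185,226) and scene (130,250)/top (440,220). The brown boxes at scene (313,210) and (406,180) are look-alikes. I'll compare the two grey ones in an enlarged crop.

```bash
python3 - <<'E'
import cv2,numpy as np
s=cv2.imread("pics/scene0.png");t=cv2.imread("pics/top0.png")
f=lambda im,u,v,h=35,k=5.5:cv2.resize(im[v-h:v+h,u-h:u+h],(390,290+0),interpolation=cv2.INTER_CUBIC)
cv2.imwrite("pics/crop1.png",np.vstack([np.hstack([f(s,361,195),f(s,130,250)]),np.hstack([f(t,185,226),f(t,440,220)])]))
E
```

```text
(no output)
```

View pics/crop1.png

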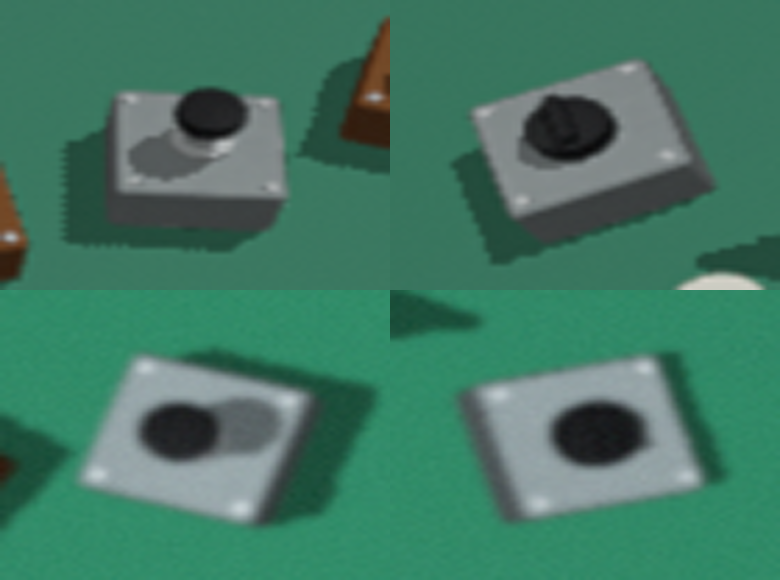

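The left box, scene (364,187)/top (182,225), has a raised round head on a bright stem, so it is the mushroom plunger. The box at scene (130,250) has a flat knob with a bar, so it is the selector. Next I measure the head, tester and lid.

```bash
cat > h.py <<'E'
import cv2,numpy as np
from station import sense,optics,r
def P(n):
    c=optics.get_calibration(n);return np.array(c["camera_matrix"]),np.array(c["camera_from_world"])
def tri(a,b):
    K,M=P("scene");L,N=P("top")
    X=cv2.triangulatePoints(K@M[:3],L@N[:3],np.array(a,float).reshape(2,1),np.array(b,float).reshape(2,1));return (X[:3]/X[3]).ravel()
def plane(n,p,z):
    K,M=P(n);d=M[:3,:3].T@np.linalg.inv(K)@[p[0],p[1],1];o=-M[:3,:3].T@M[:3,3];return o+d*(z-o[2])/d[2]
def proj(n,X):
    K,M=P(n);q=K@(M[:3,:3]@X+M[:3,3]);return q[:2]/q[2]
def blob(im,mask,u,v):
    k,l,s,c=cv2.connectedComponentsWithStats(mask.astype(np.uint8));i=l[v,u];return c[i],s[i],(l==i).astype(np.uint8)
E
python3 - <<'E'
from h import *
s=cv2.imread("pics/scene0.png");t=cv2.imread("pics/top0.png")
c=[]
for im,u,v in((s,364,187),(t,182,225)):
    a,st,_=blob(im,im.max(2)<60,u,v);c.append(a);print(a,st)
print("key",tri(*c),plane("scene",c[0],.08),plane("top",c[1],.08))
for n,im,u,v in(("scene",s,230,228),("top",t,330,190)):
    hsv=cv2.cvtColor(im,cv2.COLOR_BGR2HSV);print(n,im[v,u])
    d=np.abs(im.astype(int)-im[v,u]).max(2)<22
    a,st,m=blob(im,d,u,v);q=max(cv2.findContours(m,0,2)[0],key=cv2.contourArea)
    print("lid",st,cv2.approxPolyDP(q,4,True).reshape(-1,2).tolist())
w=(t.min(2)>150);a,st,m=blob(t,w,308,255);q=max(cv2.findContours(m,0,2)[0],key=cv2.contourArea)
print("box",st,cv2.approxPolyDP(q,3,True).reshape(-1,2).tolist())
cv2.imwrite("pics/crop2.png",np.hstack([cv2.resize(s[170:285,170:285],(400,400),interpolation=2),cv2.resize(t[160:275,285:400],(400,400),interpolation=2)]))
E
```

```text
[363.28205128 187.23076923] [358 182  12  12 117]
[181.96031746 224.58730159] [176 219  13  12 126]
key [0.53497116 0.30991529 0.08040216] [0.53464634 0.30960543 0.08      ] [0.53509418 0.31023225 0.08      ]
scene [81 78 76]
lid [ 181  180   94   99 5624] [[258, 180], [181, 204], [210, 278], [218, 274], [210, 278], [209, 270], [217, 272], [253, 255], [253, 263], [274, 247]]
top [67 63 61]
lid [ 296  171   89   34 1965] [[384, 194], [364, 171], [296, 180], [303, 204]]
box [ 295  187   83   76 1898] [[295, 187], [305, 262], [377, 252], [368, 200], [331, 207], [360, 206], [364, 246], [315, 252], [308, 210], [302, 208]]
```

View pics/crop2.png

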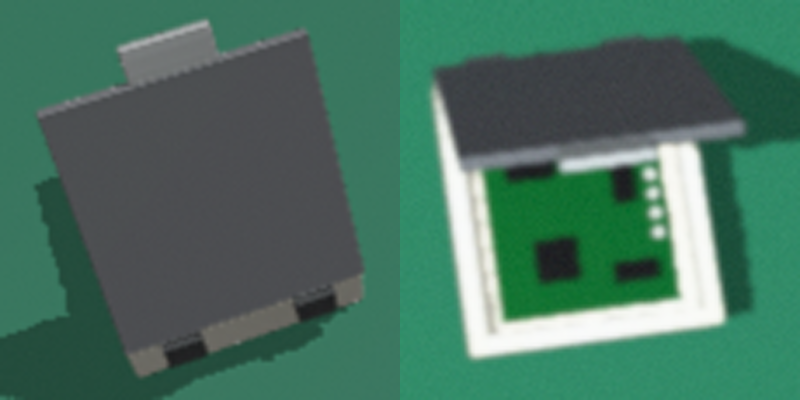

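```bash
python3 - <<'E'
from h import *
R=tri((181.5,204),(383.6,195.1));L=tri((258.3,180.1),(302.8,204.6));print("front R,L",R,L,np.linalg.norm(R-L))
# box front corners at z .058
a=plane("top",(305,262.5),.058);b=plane("top",(378,252.5),.058);print("boxfront",a,b,np.linalg.norm(a-b))
y=(a-b)[:2];y/=np.linalg.norm(y);x=np.array([y[1],-y[0]]);yl=(L-R)[:2];yl/=np.linalg.norm(yl);xl=np.array([yl[1],-yl[0]])
print(x,xl, np.degrees([np.arctan2(x[1],x[0]),np.arctan2(xl[1],xl[0])]))
h=(a+b)[:2]/2+.2*x;print("hinge",h)
m=(R+L)/2;d=np.r_[(m[:2]-h)@-x,m[2]-.058];print("tip rel",d,np.hypot(*d), "ang",np.arctan2(d[1],d[0])-np.arctan2(.01,.2))
s=cv2.imread("pics/scene0.png");print("spool,jar",plane("scene",(154,291),.05),plane("scene",(370,244),.06))
print(plane("top",(416,166),.04),plane("top",(199,166),.06))
c=optics.get_calibration("wrist");print(np.round(c["camera_matrix"],1).tolist())
E
```

```text
front R,L [ 0.57349905 -0.15481297  0.23647924] [0.55564456 0.02062623 0.23989901] 0.17637854647506848
boxfront [0.43811246 0.01072621 0.058     ] [ 0.45937987 -0.16979362  0.058     ] 0.18176828726496008
[0.99313158 0.11700286] [0.99486129 0.10124729] [6.71916021 5.8109993 ]
hinge [ 0.64737248 -0.05613313]
tip rel [0.08351435 0.18018912] 0.19860202925886683 ang 1.0868294207959888
spool,jar [ 0.67637491 -0.27522346  0.05      ] [0.69311431 0.27187988 0.06      ]
[ 0.67910388 -0.2794087   0.04      ] [0.68516981 0.27222418 0.06      ]
[[325.2, 0.0, 280.8], [0.0, 325.2, 207.4], [0.0, 0.0, 1.0]]
```

Measured: hinge at about (0.646,-0.057), yaw 6.3°, lid angle about 1.09 rad; key top about (0.535,0.310). I'll align the tool with the tester, close the fingers and go behind the lid's front, above it.

```bash
python3 -m pendant '[[[0,0,-1,0.0755],[0,0,-1,0.0755],[0,0,-1,0.0755],[0,0,-1,0.0755]]]' 1
for i in 1; do python3 -m pendant '[[[-0.97,0.98,0,0],[-0.97,0.98,0,0],[-0.97,0.98,0,0],[-0.97,0.98,0,0]]]'
python3 -m pendant '[[[-0.97,0.98,0,0],[-0.97,0.98,0,0],[-0.97,0.98,0,0],[-0.97,0.98,0,0]]]'
python3 -m pendant '[[[-0.97,0.98,0,0],[-0.97,0.98,0,0],[-0.97,0.98,0,0],[-0.97,0.98,0,0]]]'
python3 -m pendant '[[[-0.97,0.98,0,0],[-0.97,0.98,0,0],[-0.97,0.98,0,0],[-0.97,0.98,0,0]]]'
python3 -m pendant '[[[-0.97,0.98,0,0],[-0.97,0.98,0,0],[-0.97,0.98,0,0],[-0.97,0.98,0,0],[-0.97,0.98,0,0]]]'; done
python3 -c "
from h import *
s=sense();print(s['tcp_pos'],s['ee_rot'])
X=np.array([.994,.109]);d=s['tcp_pos'][:2]-[.646,-.057];print(d@X,d@[-.109,.994])
a=optics.capture('scene');cv2.imwrite('pics/s3.png',cv2.resize(a[100:310,120:400],(800,600))[:,:,::-1])"
```

```text
time_s: 0.5
tcp_pos: [0.1615, -0.6041, 0.303]
ee_rot: [[-0.994, -0.11, 0.002], [-0.11, 0.994, -0.002], [-0.002, -0.002, -1.0]]
wrist_force: [0.9, 0.2, -0.8]
gripper_width: 0.723
gripper_force: 0.0
time_s: 0.9
tcp_pos: [0.2485, -0.4923, 0.3005]
ee_rot: [[-0.993, -0.114, -0.001], [-0.114, 0.993, 0.003], [0.001, 0.003, -1.0]]
wrist_force: [0.2, -0.2, 1.3]
gripper_width: 0.357
gripper_force: 0.0
time_s: 1.3
tcp_pos: [0.3339, -0.3851, 0.3004]
ee_rot: [[-0.993, -0.114, -0.001], [-0.114, 0.993, 0.002], [0.001, 0.002, -1.0]]
wrist_force: [0.4, 0.6, -0.1]
gripper_width: 0.027
gripper_force: 0.0
time_s: 1.7
tcp_pos: [0.4196, -0.2777, 0.3002]
ee_rot: [[-0.994, -0.114, -0.002], [-0.114, 0.994, 0.001], [0.002, 0.002, -1.0]]
wrist_force: [0.2, -0.9, -0.6]
gripper_width: -0.0
gripper_force: 0.0
time_s: 2.1
tcp_pos: [0.5054, -0.1701, 0.2998]
ee_rot: [[-0.994, -0.113, -0.003], [-0.113, 0.994, 0.001], [0.003, 0.001, -1.0]]
wrist_force: [-0.2, 0.3, -0.6]
gripper_width: 0.01
gripper_force: 0.0
time_s: 2.6
tcp_pos: [0.5892, -0.0646, 0.3002]
ee_rot: [[-0.994, -0.109, -0.003], [-0.109, 0.994, -0.001], [0.003, -0.0, -1.0]]
wrist_force: [0.0, 0.5, 1.1]
gripper_width: 0.007
gripper_force: 0.0
[ 0.58922271 -0.06463615  0.30020228] [[-9.94023506e-01 -1.09117279e-01 -3.26926289e-03]
 [-1.09115808e-01  9.94028847e-01 -6.25577245e-04]
 [ 3.31800290e-03 -2.65110226e-04 -9.99994460e-01]]
-0.05726897020092382 -0.001401604857186569
```

View pics/s3.png

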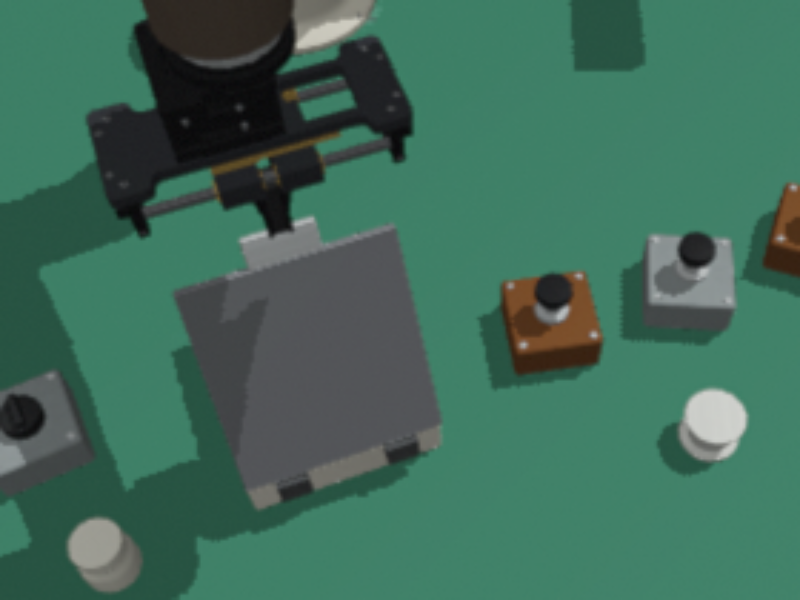

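Picture s3 shows the closed fingers hanging behind the lid, clear of it, with the tip at picture (275,230). Now I sweep along the lid's arc.

```bash
python3 -m pendant '[[[0.1,0,0.4,0],[0.15,0,0.6,0],[0.25,0,0.75,0],[0.4,0,0.85,0],[0.55,0,0.94,0],[0.64,0,1,0],[0.64,0,1,0]]]'
python3 -m pendant '[[[0.13,0,0.13,0],[0.25,0,0.27,0],[0.36,0,0.43,0],[0.45,0,0.59,0],[0.52,0,0.76,0],[0.57,0,0.93,0],[0.57,0,0.93,0],[0.57,0,0.93,0]]]'
python3 -c "
from h import *
s=sense();print(s['tcp_pos'],s['wrist_force'])
a=optics.capture('scene');cv2.imwrite('pics/s4.png',cv2.resize(a[100:310,120:400],(800,600))[:,:,::-1])"
```

```text
time_s: 3.35
tcp_pos: [0.5241, -0.072, 0.2016]
ee_rot: [[-0.994, -0.108, -0.001], [-0.108, 0.994, -0.0], [0.001, 0.0, -1.0]]
wrist_force: [0.1, 0.6, 1.2]
gripper_width: 0.007
gripper_force: 0.0
time_s: 4.15
tcp_pos: [0.47, -0.0773, 0.1094]
ee_rot: [[-0.994, -0.11, 0.001], [-0.11, 0.994, -0.0], [-0.001, -0.001, -1.0]]
wrist_force: [0.7, -0.6, 0.3]
gripper_width: 0.005
gripper_force: 0.0
[ 0.47002851 -0.07725241  0.10936013] [ 0.68425387 -0.61677642  0.29252183]
```

View pics/s4.png

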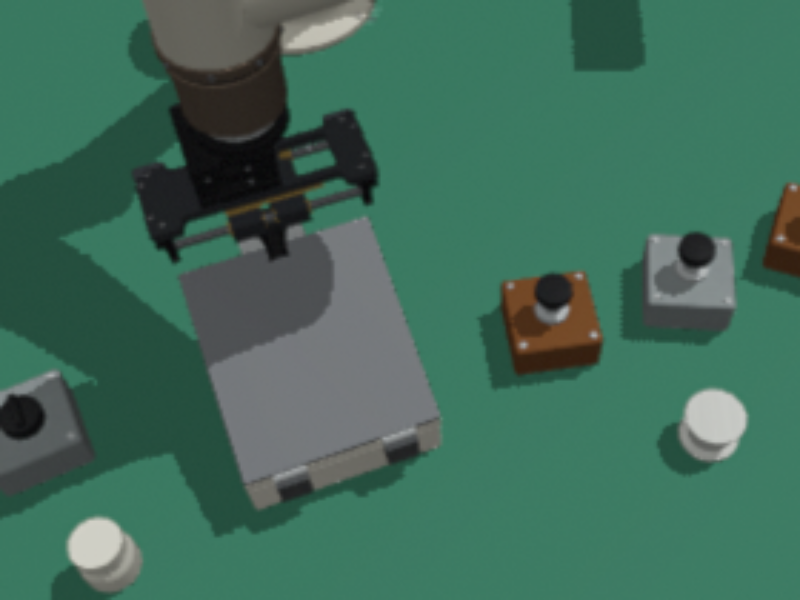

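The lid has followed and is nearly flat, with the fingertips on its front at picture (275,250). I'll press it home while watching the force.

```bash
python3 -m pendant '[[[0.04,0,0.12,0],[0.07,0,0.24,0],[0.07,0,0.34,0],[0.07,0,0.4,0],[0.07,0,0.4,0]]]' | egrep 'tcp|force'
python3 -m pendant '[[[0,0,0.02,0],[0,0,0.03,0],[0,0,0.03,0]]]'| egrep 'tcp|force'
```

```text
tcp_pos: [0.4624, -0.0777, 0.0683]
wrist_force: [-0.6, 0.0, 0.2]
gripper_force: 0.0
tcp_pos: [0.4628, -0.0776, 0.066]
wrist_force: [-0.4, 0.1, -0.1]
gripper_force: 0.1
```

```bash
python3 -m pendant '[[[0,0,0.02,0],[0,0,0.02,0]]]'| egrep 'tcp|force'
python3 -m pendant '[[[0,0,0.02,0],[0,0,0.02,0]]]'| egrep 'tcp|force'
python3 -c "
from h import *
for n in('scene','top'):
  a=optics.capture(n);cv2.imwrite('pics/5'+n+'.png',a[:,:,::-1])
a=cv2.imread('pics/5scene.png');b=cv2.imread('pics/5top.png')
cv2.imwrite('pics/c5.png',np.hstack([cv2.resize(a[165:285,165:285],(400,400),interpolation=2),cv2.resize(b[160:280,280:400],(400,400),interpolation=2)]))"
```

```text
tcp_pos: [0.4625, -0.0776, 0.0637]
wrist_force: [0.7, -0.6, 0.6]
gripper_force: 0.1
tcp_pos: [0.4623, -0.0777, 0.0616]
wrist_force: [1.0, 0.0, -0.5]
gripper_force: 0.0
```

View pics/c5.png

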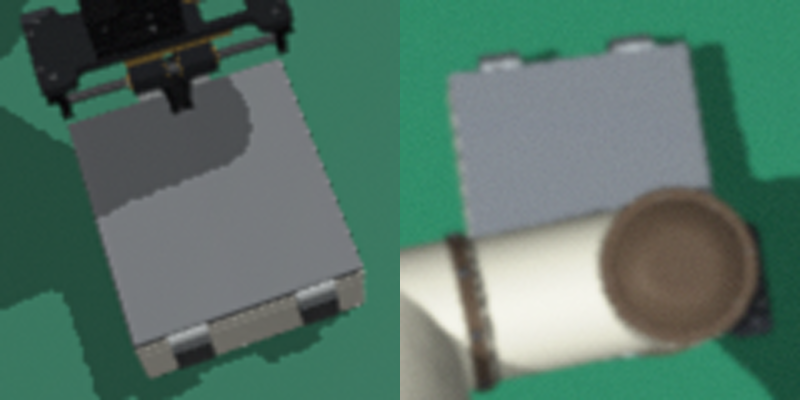

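```bash
python3 -c "
from h import *
s=sense();print(s['tcp_pos'],s['wrist_force'],proj('scene',s['tcp_pos']),s['effort'])
for p in((186,201.6),(250.5,183.6),(207,268.5),(273.5,246)):
  q=plane('scene',p,.068);print(q,(q[:2]-[.646,-.057])@[.994,.109],(q[:2]-[.646,-.057])@[-.109,.994])"
```

```text
[ 0.46222994 -0.07766221  0.06161647] [ 0.01224756 -0.21819564  1.17116759] [219.5541305  199.66401778] [-6.68102130e-04 -2.85781199e+01  1.33822319e+01  3.00023139e+00
 -7.77492556e-02 -7.57786665e-06]
[ 0.44967371 -0.16678931  0.068     ] -0.2071153706355807 -0.08773100819983588
[0.43540755 0.01513386 0.068     ] -0.2014663050523599 0.0946556389579484
[ 0.65891032 -0.14013864  0.068     ] 0.003770741861035617 -0.08404703264823486
[0.64041011 0.03176006 0.068     ] 0.004118495142109596 0.08883680032770752
```

```bash
for i in 1; do python3 -m pendant '[[[0,0,0.02,0],[0,0,0.02,0]]]'| egrep 'tcp|wrist'
python3 -m pendant '[[[0,0,0.02,0],[0,0,0.02,0]]]'| egrep 'tcp|wrist'; done; python3 -c "
from h import *
a=optics.capture('wrist');cv2.imwrite('pics/w6.png',a[:,:,::-1])"
```

```text
tcp_pos: [0.4622, -0.0777, 0.0595]
wrist_force: [-0.1, -0.1, 1.3]
tcp_pos: [0.4623, -0.0777, 0.0575]
wrist_force: [0.7, 0.2, -0.6]
```

View pics/w6.png

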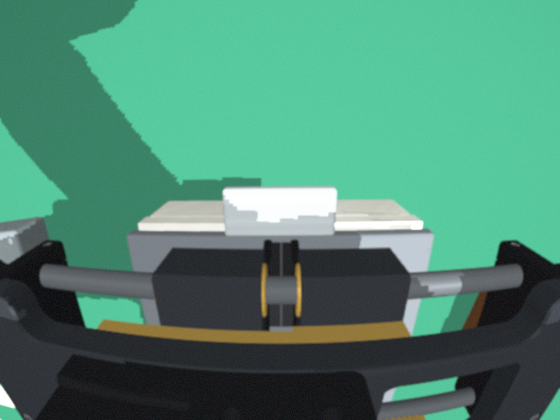

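The wrist view shows the tab at (280,210), the lid's front edge along row 232, and the white front wall of the box at rows 203-228. I'll work out the heights from these rays.

```bash
cat >> h.py <<'E'
X=np.array([.994,.109,0]);Y=np.array([-.109,.994,0]);H=np.array([.646,-.057,0])
def wray(p):
    K,M=P("wrist");d=(np.array(p,float)-K[:2,2])/K[0,0];t=np.hypot(*d);v=np.r_[d/t*np.sin(t),np.cos(t)];return -M[:3,:3].T@M[:3,3],M[:3,:3].T@v
def wproj(Q):
    K,M=P("wrist");q=M[:3,:3]@Q+M[:3,3];t=np.arctan2(np.hypot(*q[:2]),q[2]);return K[:2,2]+K[0,0]*t*q[:2]/np.hypot(*q[:2])
E
python3 -c "
from h import *
s=sense();print(wproj(s['tcp_pos']),s['tcp_pos'],P('wrist')[1][:3,:3].tolist())
for p in((130,232),(432,233),(140,228),(422,228),(165,203),(400,203),(224,188),(336,188)):
  o,d=wray(p);k=(-.2-(o-H)@X)/(d@X);q=o+k*d-H;z=o+d*(.064-o[2])/d[2]-H;print(p,'front-plane y,z',q@Y,q[2],'at z=.064',z@X,z@Y)
print(o, (o-H)@X)
for z in(.05,.058,.068):
  for y in(-.09,.09): print(z,y,wproj(H-.2*X+y*Y+[0,0,z]))
"
```

```text
[282.35739926 240.42028558] [ 0.4623113  -0.07766018  0.05759047] [[-0.10904147002372992, 0.9940368642627123, -0.0008187196216015663], [0.9559790450788493, 0.10509234507525567, 0.27397018884673446], [0.2724225085876642, 0.029091433332480852, -0.961737836066288]]
(130, 232) front-plane y,z -0.08401878155152054 0.08680354603307622 at z=.064 -0.19143293221554739 -0.09620956185195972
(432, 233) front-plane y,z 0.08066725372446093 0.08821398592104027 at z=.064 -0.1908193501917183 0.09361482401668367
(140, 228) front-plane y,z -0.08075474237631565 0.07998542438600742 at z=.064 -0.19424791951183404 -0.0886168381427246
(422, 228) front-plane y,z 0.07812692794909121 0.07985169568088157 at z=.064 -0.1943007576993281 0.08591555003074867
(165, 203) front-plane y,z -0.08448222255209822 0.026144620160668902 at z=.064 -0.21021639322353863 -0.06986302572920947
(400, 203) front-plane y,z 0.08419216217018408 0.02595121508831294 at z=.064 -0.2102593764606429 0.06910108999092532
(224, 188) front-plane y,z -0.049057370614147375 -0.021615790997058237 at z=.064 -0.2189121051047169 -0.03352110789791733
(336, 188) front-plane y,z 0.04463105477383428 -0.021664807874692993 at z=.064 -0.2189194083828866 0.029678352454649073
[ 0.38954467 -0.08643778  0.24151966] -0.25812532003450417
0.05 -0.09 [145.41343592 212.59831448]
0.05 0.09 [420.24128025 212.65338395]
0.058 -0.09 [140.65038559 216.25174767]
0.058 0.09 [425.09356096 216.29598768]
0.068 -0.09 [134.25733613 221.19081495]
0.068 0.09 [431.60131235 221.21773309]
```

```bash
cat > e.py <<'E'
from h import *
import sys
s=sense();print(s['time_s'],np.round(s['tcp_pos'],4),np.round(s['effort'],2),np.round(s['wrist_force'],1),np.round(s['moment'],2))
for n in('wrist','scene'): cv2.imwrite(f'pics/{n}_{sys.argv[1]}.png',optics.capture(n)[:,:,::-1])
E
python3 e.py a; python3 -m pendant '[[[0,0,-0.1,0],[0,0,-0.1,0],[0,0,-0.1,0]]]'>/dev/null; python3 e.py b
python3 -m pendant '[[[0,0,-0.2,0],[0,0,-0.2,0],[0,0,-0.2,0]]]'>/dev/null; python3 e.py c
python3 - <<'E'
from h import *
I=[cv2.imread(f'pics/wrist_{k}.png') for k in 'abc']
cv2.imwrite('pics/w7.png',np.vstack([cv2.resize(i[180:280,120:440],(800,200)) for i in I]))
E
```

```text
5.95 [ 0.4623 -0.0777  0.0576] [-1.000e-02 -2.873e+01  1.320e+01  2.960e+00 -8.000e-02  0.000e+00] [-0.1 -0.3 -0.5] [-0.04  0.01  0.07]
6.35 [ 0.4627 -0.0776  0.0683] [ 1.000e-02 -2.850e+01  1.383e+01  3.110e+00 -7.000e-02  0.000e+00] [ 0.5 -0.  -0.2] [0.04 0.14 0.08]
6.75 [ 0.4624 -0.0776  0.0877] [  0.03 -28.09  14.8    3.33  -0.06   0.  ] [ 0.8 -0.3  0.5] [0.02 0.   0.05]
```

View pics/w7.png

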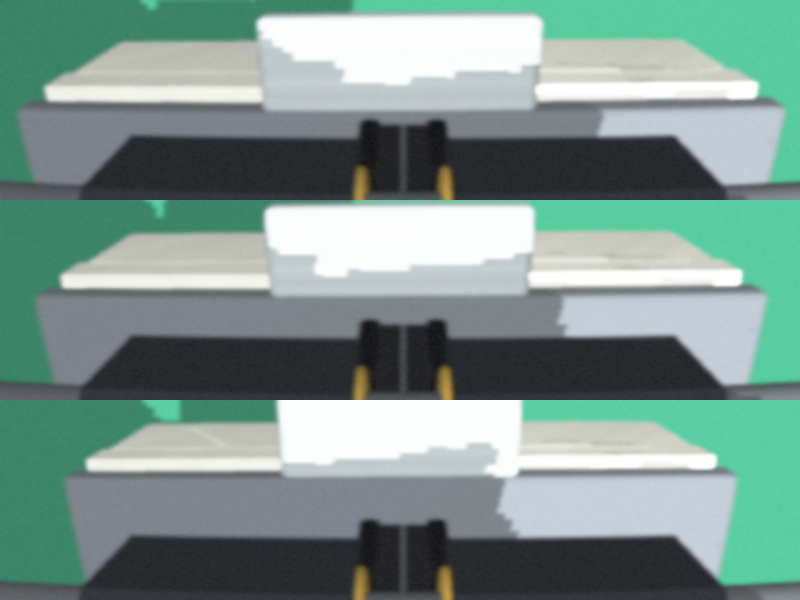

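The three wrist views, with the tip at z 0.058, 0.068 and 0.088, show no force and the fingertips unoccluded. I'll triangulate the lid's edge from these heights.

```bash
python3 - <<'E'
from h import *
dz=np.array([.0576-.0877,.0683-.0877,0])
pts={'lidL':[(20,103),(38,92),(66,74)],'lidR':[(783,103),(765,90),(735,74)],'lipL':[(47,92),(62,82),(88,64)],'lipR':[(757,92),(741,79),(715,64)],'tabL':[(265,108),(272,294-200),(283,474-400)],'tabR':[(538,108),(528,94),(518,74)],'wallbotL':[(125,42),(135,35),(145,24)]}
for k,v in pts.items():
    A=np.zeros((3,3));b=np.zeros(3)
    for (u,w),z in zip(v,dz):
        o,d=wray((120+u/2.5,180+w/2));o=o+[0,0,z];Q=np.eye(3)-np.outer(d,d);A+=Q;b+=Q@o
    q=np.linalg.solve(A,b);print(k,q.round(4),'rel',((q-H)@X).round(4),((q-H)@Y).round(4))
print(proj('scene',H-.2*X-.09*Y+[0,0,.068]))
# scene: lid before/after from corner
E
```

```text
lidL [ 0.4633 -0.1722  0.0687] rel -0.1942 -0.0946
lidR [0.4412 0.0094 0.0744] rel -0.1964 0.0883
lipL [ 0.4619 -0.1684  0.0608] rel -0.1952 -0.0907
lipR [0.4415 0.0077 0.0628] rel -0.1962 0.0866
tabL [ 0.4533 -0.1095  0.0776] rel -0.1973 -0.0312
tabR [ 0.4457 -0.0517  0.0813] rel -0.1986 0.0271
wallbotL [ 0.4722 -0.1806 -0.0374] rel -0.1862 -0.1039
[185.77755371 203.9100738 ]
```

```bash
python3 -m pendant '[[[0,0,0.15,0],[0,0,0.3,0],[0,0,0.31,0],[0,0,0.31,0]]]'| egrep 'tcp|wrist'
python3 -m pendant '[[[0,0,0.015,0],[0,0,0.015,0]]]'| egrep 'tcp|wrist'
python3 -m pendant '[[[0,0,0.015,0],[0,0,0.015,0]]]'| egrep 'tcp|wrist'
python3 -m pendant '[[[0,0,0.015,0],[0,0,0.015,0]]]'| egrep 'tcp|wrist'; python3 e.py d
python3 - <<'E'
from h import *
a,b,c=[cv2.imread(f'pics/{k}.png').astype(np.float32) for k in('5scene','scene_a','scene_d')]
# motion of lid's left-front corner & right edge patches
for (u,v) in((186,202),(250,184),(207,268),(273,246)):
    f=lambda i:cv2.cvtColor(i,cv2.COLOR_BGR2GRAY)[v-8:v+9,u-8:u+9]
    print((u,v),cv2.phaseCorrelate(f(a),f(b)),cv2.phaseCorrelate(f(b),f(c)))
E
```

```text
tcp_pos: [0.462, -0.0778, 0.0563]
wrist_force: [1.0, 0.2, 1.2]
tcp_pos: [0.4626, -0.0776, 0.0556]
wrist_force: [0.7, -0.1, 0.1]
tcp_pos: [0.4627, -0.0776, 0.054]
wrist_force: [0.6, -0.8, -0.5]
tcp_pos: [0.4625, -0.0776, 0.0523]
wrist_force: [-0.2, -0.0, -0.4]
7.85 [ 0.4625 -0.0776  0.0523] [ -0.06 -28.8   12.74   2.85  -0.14   0.  ] [-0.2 -0.  -0.4] [ 0.01 -0.1  -0.02]
(186, 202) ((0.013572473861472645, 0.5892251362718834), 1.0797061257892184) ((0.23091305172377652, 0.34963779753338464), 1.0487203978829913)
(250, 184) ((0.07933145877199799, 0.24141153683861205), 1.01393833130966) ((0.13021217042865274, 0.2936584466049865), 0.9056559951952946)
(207, 268) ((0.09215150243452008, -0.18755645643934393), 0.9900764849634818) ((-0.08260594256867115, 0.00553958246086772), 1.0026868059311385)
(273, 246) ((-0.09017854592572938, -0.057094506096975195), 0.998957318081348) ((-0.007555393653431608, -0.04440781242638003), 1.0000120843818159)
```

The lid's front still moves with the fingers, so it isn't seated yet. I'll keep going gently.

```bash
python3 -m pendant '[[[0,0,0.02,0],[0,0,0.02,0]]]'| egrep 'tcp|wrist'
python3 -m pendant '[[[0,0,0.02,0],[0,0,0.02,0]]]'| egrep 'tcp|wrist'
python3 -m pendant '[[[0,0,0.02,0],[0,0,0.02,0]]]'| egrep 'tcp|wrist'; python3 e.py e
python3 - <<'E'
from h import *
I=[cv2.imread(f'pics/{k}.png').astype(np.float32) for k in('s4full','5scene','scene_a','scene_d','scene_e')[1:]]
for (u,v) in((186,202),(250,184),(195,199),(207,268)):
    f=lambda i:cv2.cvtColor(i,cv2.COLOR_BGR2GRAY)[v-8:v+9,u-8:u+9]
    print((u,v),[np.round(cv2.phaseCorrelate(f(a),f(b))[0],2) for a,b in zip(I,I[1:])])
# wrist: TCP at d vs e lid-edge row, and hight
for k in 'ae':
    g=cv2.cvtColor(cv2.imread(f'pics/wrist_{k}.png'),cv2.COLOR_BGR2GRAY);print(k,g[205:250,180].tolist())
E
```

```text
tcp_pos: [0.4622, -0.0777, 0.05]
wrist_force: [-0.5, 1.2, 0.6]
tcp_pos: [0.4621, -0.0777, 0.048]
wrist_force: [-0.3, 0.5, 0.0]
tcp_pos: [0.4623, -0.0777, 0.0475]
wrist_force: [-2.8, 1.2, 11.4]
8.55 [ 0.4623 -0.0777  0.0475] [-2.500e-01 -2.440e+01  1.199e+01  2.530e+00  9.500e-01  1.000e-02] [-2.8  1.2 11.4] [ 0.39  1.13 -0.05]
(186, 202) [array([0.01, 0.59]), array([0.23, 0.35]), array([0.34, 0.82])]
(250, 184) [array([0.08, 0.24]), array([0.13, 0.29]), array([0.06, 0.31])]
(195, 199) [array([-0.17,  0.26]), array([0.45, 0.75]), array([0.64, 0.06])]
(207, 268) [array([ 0.09, -0.19]), array([-0.08,  0.01]), array([-0.08,  0.02])]
a [188, 188, 188, 188, 186, 186, 186, 187, 188, 190, 195, 200, 195, 192, 191, 190, 190, 201, 223, 236, 241, 242, 242, 242, 237, 215, 147, 103, 98, 105, 113, 123, 132, 131, 129, 129, 130, 132, 129, 131, 126, 125, 103, 68, 48]
e [177, 185, 188, 188, 187, 188, 188, 187, 186, 185, 189, 189, 189, 188, 195, 199, 201, 194, 194, 191, 189, 191, 194, 213, 216, 165, 110, 98, 105, 115, 124, 130, 133, 131, 132, 129, 133, 134, 132, 133, 131, 123, 101, 73, 47]
```

```bash
python3 -m pendant '[[[0,0,0.01,0],[0,0,0.01,0],[0,0,0.01,0]]]'| egrep 'tcp|wrist'
python3 -m pendant '[[[0,0,0.005,0],[0,0,0.005,0],[0,0,0.005,0]]]'| egrep 'tcp|wrist'; python3 e.py f
python3 -m pendant '[[[0,0,-0.4,0],[0,0,-0.8,0],[0,0,-0.8,0],[0,0,-0.8,0]]]'| egrep 'tcp|wrist'; python3 e.py g
python3 - <<'E'
from h import *
I=[cv2.imread(f'pics/scene_{k}.png').astype(np.float32) for k in 'defg']
for (u,v) in((186,202),(250,184),(195,199),(207,268)):
    f=lambda i:cv2.cvtColor(i,cv2.COLOR_BGR2GRAY)[v-8:v+9,u-8:u+9]
    print((u,v),[np.round(cv2.phaseCorrelate(f(a),f(b))[0],2) for a,b in zip(I,I[1:])])
a=cv2.imread('pics/wrist_e.png');b=cv2.imread('pics/wrist_g.png');c=cv2.imread('pics/scene_g.png')
E
```

```text
tcp_pos: [0.4624, -0.0777, 0.0474]
wrist_force: [-5.2, 2.5, 18.3]
tcp_pos: [0.4624, -0.0777, 0.0474]
wrist_force: [-6.7, 3.6, 20.9]
9.25 [ 0.4624 -0.0777  0.0474] [-7.400e-01 -2.029e+01  1.109e+01  2.270e+00  1.890e+00  1.000e-02] [-6.7  3.6 20.9] [ 0.85  2.16 -0.01]
tcp_pos: [0.4626, -0.0775, 0.1254]
wrist_force: [-0.3, -0.7, -0.7]
9.75 [ 0.4626 -0.0775  0.1254] [  0.05 -27.49  16.66   3.75  -0.04   0.  ] [-0.3 -0.7 -0.7] [-0.01  0.02  0.  ]
(186, 202) [array([0.34, 0.82]), array([-0.01, -0.09]), array([-1.83, -1.64])]
(250, 184) [array([0.06, 0.31]), array([0.04, 0.07]), array([-0.01, -1.26])]
(195, 199) [array([0.64, 0.06]), array([0.14, 0.05]), array([-0.7 , -0.61])]
(207, 268) [array([-0.08,  0.02]), array([ 0.03, -0.01]), array([-0.  , -0.01])]
```

```bash
python3 - <<'E'
from h import *
for k in 'cefg':
    g=cv2.cvtColor(cv2.imread(f'pics/wrist_{k}.png'),cv2.COLOR_BGR2GRAY)
    for u in(190,375): print(k,u,g[185:236,u].tolist())
s=sense();print(proj('scene',s['tcp_pos']))
e=cv2.imread('pics/wrist_f.png');g=cv2.imread('pics/wrist_g.png');c=cv2.imread('pics/scene_g.png');d=cv2.imread('pics/scene_f.png')
R=lambda i,w,h:cv2.resize(i,(w,h),interpolation=2)
cv2.imwrite('pics/v.png',np.vstack([np.hstack([R(e[180:270,120:280],400,225),R(g[165:255,120:280],400,225)]),np.hstack([R(d[165:285,165:285],400,370),R(c[165:285,165:285],400,370)])]))
E
```

```text
c 190 [164, 165, 162, 163, 156, 138, 144, 166, 183, 187, 188, 192, 192, 192, 190, 191, 188, 195, 198, 204, 198, 193, 194, 205, 224, 240, 244, 244, 243, 228, 176, 123, 106, 113, 121, 131, 131, 133, 132, 133, 133, 131, 131, 132, 131, 134, 129, 133, 133, 131, 133]
c 375 [166, 166, 168, 168, 171, 181, 192, 199, 200, 203, 205, 204, 204, 203, 203, 205, 206, 209, 214, 214, 205, 208, 241, 255, 255, 255, 255, 255, 244, 176, 125, 126, 148, 176, 195, 204, 205, 206, 206, 204, 207, 206, 206, 207, 204, 206, 206, 207, 206, 205, 206]
e 190 [109, 108, 105, 107, 104, 108, 110, 107, 102, 105, 106, 107, 106, 107, 104, 108, 107, 109, 127, 161, 181, 186, 187, 185, 182, 187, 184, 186, 187, 189, 187, 189, 191, 190, 195, 204, 200, 195, 189, 189, 189, 188, 194, 215, 221, 178, 118, 98, 105, 111, 126]
e 375 [162, 164, 167, 164, 166, 165, 165, 162, 165, 166, 165, 165, 163, 165, 163, 164, 164, 173, 189, 194, 197, 200, 198, 200, 201, 200, 201, 199, 201, 200, 201, 197, 190, 191, 202, 205, 204, 206, 198, 197, 203, 217, 243, 250, 223, 145, 112, 121, 148, 178, 194]
f 190 [106, 105, 105, 106, 106, 105, 108, 109, 106, 1
[... 322 characters left out ...]
94, 199, 199, 200, 201, 200, 201, 202, 201, 203, 199, 191, 190, 196, 206, 208, 203, 201, 199, 202, 220, 249, 255, 245, 160, 114, 120, 147, 175, 189]
g 190 [203, 209, 211, 211, 209, 202, 198, 196, 194, 196, 196, 183, 142, 116, 121, 134, 133, 134, 137, 133, 135, 136, 135, 135, 133, 134, 135, 136, 135, 134, 133, 138, 136, 135, 134, 138, 137, 135, 136, 135, 135, 135, 135, 134, 134, 135, 135, 135, 138, 134, 134]
g 375 [189, 202, 212, 211, 211, 210, 212, 211, 220, 233, 232, 185, 157, 174, 199, 212, 215, 213, 213, 215, 213, 214, 215, 215, 214, 216, 215, 213, 212, 214, 215, 215, 214, 215, 215, 215, 214, 214, 213, 212, 212, 215, 214, 215, 215, 215, 215, 216, 215, 212, 213]
[215.85748205 186.22686557]
```

View pics/v.png

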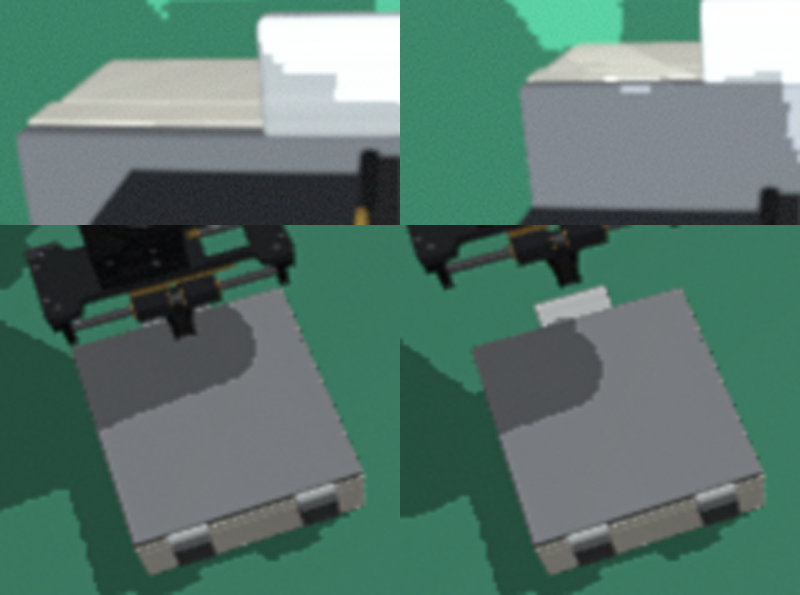

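The lid is shut: the rim gap closed to a thin line, it held at a hard stop with 21 N, and it stayed put after I lifted off. Contact on the 68 mm high lid came at a TCP reading of 0.0474, so I'll trust the felt contact on the plunger rather than the absolute height. Moving over the head now.

```bash
python3 -m pendant '[[[0,0,-0.4,0],[-0.2855,0.943,-0.4,0],[-0.2855,0.943,-0.4,0],[-0.2855,0.943,-0.4,0],[-0.2855,0.943,-0.4,0]]]'|grep tcp
python3 -m pendant '[[[-0.2855,0.943,0,0],[-0.2855,0.943,0,0],[-0.2855,0.943,0,0],[-0.2855,0.943,0,0]]]'|grep tcp
python3 -m pendant '[[[-0.2855,0.943,0,0],[-0.2855,0.943,0,0],[-0.2855,0.943,0,0],[-0.2855,0.943,0,0]]]'|grep tcp
python3 -m pendant '[[[-0.2855,0.943,0,0],[-0.2855,0.943,0,0],[-0.2855,0.943,0,0],[-0.2855,0.943,0,0],[-0.2855,0.943,0,0]]]'|grep tcp
python3 e.py h
python3 - <<'E'
from h import *
s=sense();t=s['tcp_pos'];R=s['ee_rot'];d=np.array([.535,.310,t[2]])-t;print('to go tool',(R.T@d).round(4))
g=cv2.imread('pics/wrist_h.png');q=wproj(np.array([.535,.310,.085]));print('head expected',q, 'tip',wproj(t))
# blob check in the wrist image
k,l,st,c=cv2.connectedComponentsWithStats((g.max(2)<60).astype(np.uint8))
print([(c[i].round(1).tolist(),st[i].tolist()) for i in range(1,k) if st[i][4]>150])
E
```

```text
tcp_pos: [0.4795, 0.0198, 0.1631]
tcp_pos: [0.4977, 0.1155, 0.1634]
tcp_pos: [0.516, 0.2117, 0.1637]
tcp_pos: [0.5342, 0.3075, 0.1645]
11.65 [0.5342 0.3075 0.1645] [  0.38 -38.36  18.04   3.96  -0.07   0.  ] [-0.2 -1.  -0.2] [-0.04  0.03  0.01]
to go tool [-0.0008  0.0021 -0.    ]
head expected [284.53395293 206.07211836] tip [282.36899683 240.38464493]
[([126.4, 200.4], [109, 182, 35, 37, 1005]), ([431.2, 195.2], [426, 182, 20, 32, 156]), ([240.3, 355.4], [0, 241, 560, 179, 36696]), ([221.3, 262.3], [155, 241, 124, 37, 3006]), ([339.1, 262.1], [283, 241, 124, 37, 2930]), ([487.8, 389.9], [456, 364, 63, 56, 1919])]
```

```bash
python3 - <<'E'
from h import *
g=cv2.imread('pics/wrist_h.png')
G=g.max(2)
for v in range(170,244,4): print(v,G[v,240:332:4].tolist())
for T in(70,80,90,100):
    k,l,st,c=cv2.connectedComponentsWithStats((G[:240]<T).astype(np.uint8))
    print(T,[(c[i].round(1).tolist(),st[i].tolist()) for i in range(1,k) if st[i][4]>150])
print(g[206,284],g[206,270],g[200,126])
for z in(.085,):
  for p in((126.4,200.4),): 
    o,d=wray(p);print(o+d*(z-o[2])/d[2])
E
```

```text
170 [145, 144, 187, 245, 246, 246, 244, 246, 246, 247, 247, 247, 246, 247, 245, 246, 245, 244, 247, 246, 242, 242, 238]
174 [145, 148, 232, 247, 247, 246, 245, 245, 247, 247, 246, 246, 245, 246, 246, 246, 244, 245, 246, 245, 244, 244, 244]
178 [144, 171, 244, 245, 247, 247, 247, 245, 246, 246, 244, 244, 246, 246, 246, 246, 245, 245, 245, 245, 245, 245, 249]
182 [146, 222, 246, 244, 239, 238, 238, 239, 242, 223, 254, 255, 255, 244, 245, 246, 246, 244, 243, 246, 246, 244, 248]
186 [160, 241, 242, 190, 174, 178, 175, 174, 198, 176, 98, 79, 90, 248, 252, 245, 244, 244, 245, 244, 244, 245, 245]
190 [210, 239, 178, 176, 177, 178, 178, 174, 72, 71, 79, 74, 74, 77, 71, 242, 243, 244, 244, 245, 245, 243, 244]
194 [240, 195, 177, 176, 176, 178, 176, 69, 67, 72, 71, 70, 71, 74, 79, 80, 243, 245, 246, 246, 245, 243, 244]
198 [244, 181, 177, 175, 178, 178, 167, 64, 68, 67, 71, 69, 70, 70, 73, 85, 226, 244, 246, 246, 245, 244, 240]
202 [247, 180, 177, 175, 172, 175, 119, 68, 66, 68, 67, 67, 68, 72, 72, 71, 144, 244, 244, 244, 245, 245, 222]
206 [246, 176, 177, 176, 176, 174, 99, 67, 69, 67, 69, 68
[... 1223 characters left out ...]
38, 714])]
80 [([126.4, 200.5], [109, 182, 36, 38, 1066]), ([440.4, 202.4], [426, 182, 34, 36, 693]), ([283.5, 205.6], [265, 186, 39, 39, 1149]), ([182.9, 209.6], [177, 191, 12, 42, 194])]
90 [([126.4, 200.5], [108, 181, 37, 39, 1093]), ([441.8, 200.1], [425, 181, 35, 37, 924]), ([283.9, 205.3], [265, 186, 39, 40, 1219]), ([182.3, 210.0], [176, 190, 14, 45, 290])]
100 [([392.0, 162.1], [366, 133, 55, 66, 541]), ([156.8, 149.9], [117, 143, 71, 21, 308]), ([126.3, 200.5], [108, 181, 37, 39, 1122]), ([442.2, 199.2], [425, 181, 35, 37, 1009]), ([284.0, 205.4], [264, 186, 40, 40, 1240]), ([182.0, 210.3], [173, 189, 17, 48, 363])]
[68 65 64] [65 60 58] [43 41 39]
[0.54498645 0.16684919 0.085     ]
```

The head in the wrist view sits at (284,205), predicted (284.5,206), on the grey box, so it is the right one and well located. Now I descend until I feel contact.

```bash
python3 -m pendant '[[[-0.01,0.02,0.3,0],[-0.01,0.02,0.6,0],[-0.01,0.02,0.71,0],[-0.01,0.02,0.72,0],[-0.01,0.02,0.72,0]]]'|egrep 'tcp|wrist'
python3 -m pendant '[[[0,0,0.03,0],[0,0,0.03,0],[0,0,0.03,0]]]'|egrep 'tcp|wrist'
python3 -m pendant '[[[0,0,0.03,0],[0,0,0.03,0],[0,0,0.03,0]]]'|egrep 'tcp|wrist'
python3 -m pendant '[[[0,0,0.03,0],[0,0,0.03,0],[0,0,0.03,0]]]'|egrep 'tcp|wrist'; python3 e.py i
```

```text
tcp_pos: [0.5361, 0.3118, 0.0939]
wrist_force: [-0.3, -0.7, 0.3]
tcp_pos: [0.5356, 0.3121, 0.0905]
wrist_force: [-1.5, -0.6, 0.2]
tcp_pos: [0.5352, 0.3119, 0.0866]
wrist_force: [0.2, -0.4, 1.1]
tcp_pos: [0.5352, 0.3118, 0.0836]
wrist_force: [0.5, -0.2, 0.7]
13.15 [0.5352 0.3118 0.0836] [  0.   -40.89  16.04   3.55  -0.09  -0.  ] [ 0.5 -0.2  0.7] [-0.   -0.02 -0.01]
```

```bash
python3 -m pendant '[[[0,0,0.02,0],[0,0,0.02,0],[0,0,0.02,0]]]'|egrep 'tcp|wrist'
python3 -m pendant '[[[0,0,0.02,0],[0,0,0.02,0],[0,0,0.02,0]]]'|egrep 'tcp|wrist';python3 e.py j
```

```text
tcp_pos: [0.5353, 0.3118, 0.0817]
wrist_force: [0.7, 0.2, -0.2]
tcp_pos: [0.5353, 0.3118, 0.0797]
wrist_force: [0.5, 0.6, 0.3]
13.85 [0.5353 0.3118 0.0797] [ -0.   -41.01  15.96   3.53  -0.08  -0.  ] [0.5 0.6 0.3] [ 0.01  0.   -0.01]
```

```bash
python3 - <<'E'
from h import *
# does the head sink? wrist view: head blob vs fingertip row; scene: blob position
for k in 'hij':
    s=cv2.imread(f'pics/scene_{k}.png');w=cv2.imread(f'pics/wrist_{k}.png').max(2)
    print(k,s[181:194,363].max(1).tolist(), w[205:246,272].tolist())
E
```

```text
h [63, 35, 35, 37, 37, 37, 36, 38, 37, 37, 22, 14, 43] [70, 69, 65, 67, 67, 66, 67, 66, 66, 65, 64, 67, 65, 63, 63, 74, 112, 173, 227, 243, 244, 244, 245, 244, 244, 245, 245, 243, 235, 218, 193, 200, 219, 223, 218, 197, 169, 120, 70, 48, 42]
i [16, 14, 17, 22, 21, 21, 22, 22, 21, 22, 18, 16, 43] [229, 230, 228, 220, 176, 110, 53, 39, 38, 41, 57, 60, 66, 61, 55, 49, 52, 48, 53, 48, 52, 52, 49, 48, 54, 48, 54, 51, 49, 45, 50, 47, 48, 49, 46, 45, 47, 44, 43, 43, 37]
j [10, 14, 13, 18, 19, 17, 22, 21, 21, 23, 16, 17, 44] [221, 226, 229, 229, 229, 219, 174, 106, 51, 38, 35, 45, 54, 60, 62, 59, 56, 52, 49, 49, 48, 50, 48, 48, 47, 54, 50, 50, 48, 49, 49, 47, 49, 44, 45, 46, 42, 38, 43, 45, 42]
```

No contact yet, which matches the offset felt on the lid; I expect it near 0.065. Continuing in small steps.

```bash
python3 -m pendant '[[[0,0,0.03,0],[0,0,0.03,0],[0,0,0.03,0]]]'|egrep 'tcp|wrist'
python3 -m pendant '[[[0,0,0.03,0],[0,0,0.03,0],[0,0,0.03,0]]]'|egrep 'tcp|wrist'
python3 -m pendant '[[[0,0,0.03,0],[0,0,0.03,0],[0,0,0.03,0]]]'|egrep 'tcp|wrist'
python3 -m pendant '[[[0,0,0.02,0],[0,0,0.02,0],[0,0,0.02,0]]]'|egrep 'tcp|wrist'
```

```text
tcp_pos: [0.5352, 0.3118, 0.0766]
wrist_force: [0.0, -0.8, -0.5]
tcp_pos: [0.5352, 0.3118, 0.0736]
wrist_force: [0.2, -0.2, 0.1]
tcp_pos: [0.5352, 0.3118, 0.0706]
wrist_force: [-0.4, -0.5, -0.2]
tcp_pos: [0.5353, 0.3118, 0.0687]
wrist_force: [-0.2, -0.5, -0.4]
```

```bash
python3 -m pendant '[[[0,0,0.02,0],[0,0,0.02,0],[0,0,0.02,0]]]'|egrep 'tcp|wrist'
python3 -m pendant '[[[0,0,0.01,0],[0,0,0.01,0],[0,0,0.01,0]]]'|egrep 'tcp|wrist'
python3 -m pendant '[[[0,0,0.01,0],[0,0,0.01,0],[0,0,0.01,0]]]'|egrep 'tcp|wrist'; python3 e.py k
```

```text
tcp_pos: [0.5352, 0.3118, 0.0667]
wrist_force: [-0.8, -0.7, -0.3]
tcp_pos: [0.5353, 0.3119, 0.0657]
wrist_force: [0.0, 0.3, -0.1]
tcp_pos: [0.5353, 0.3119, 0.0647]
wrist_force: [0.5, -0.5, -0.3]
16.05 [0.5353 0.3119 0.0647] [ -0.   -41.42  15.57   3.44  -0.1   -0.  ] [ 0.5 -0.5 -0.3] [-0.02  0.03 -0.02]
```

```bash
python3 - <<'E'
from h import *
I=[cv2.imread('pics/scene0.png')]+[cv2.imread(f'pics/scene_{k}.png') for k in 'hijk']
for u in(361,364,367):
    for s in I: print(u,s[178:204,u].max(1).tolist())
for k in 'jk':
    w=cv2.imread(f'pics/wrist_{k}.png').max(2); print(k,[w[205:246:1,u].tolist() for u in (272,)], w[215,255:315:3].tolist(),w[225,245:325:4].tolist())
for z in(.085,.075,.065): print(z,proj('scene',np.array([.535,.31,z])),proj('scene',np.array([.553,.31,z])),wproj(np.array([.517,.31,z])))
print(wproj(sense()['tcp_pos']))
E
```

```text
361 [120, 120, 115, 78, 35, 33, 34, 33, 35, 34, 34, 34, 27, 15, 17, 50, 86, 99, 118, 111, 88, 88, 93, 113, 139, 140]
361 [123, 124, 119, 82, 36, 32, 36, 37, 36, 35, 38, 34, 31, 14, 19, 51, 91, 103, 122, 115, 92, 91, 97, 118, 143, 143]
361 [106, 98, 108, 73, 27, 18, 21, 21, 21, 20, 21, 21, 20, 18, 19, 51, 89, 102, 122, 115, 92, 91, 93, 93, 93, 91]
361 [57, 84, 69, 48, 19, 19, 21, 20, 22, 22, 19, 19, 20, 17, 21, 51, 88, 103, 123, 114, 91, 91, 92, 93, 92, 92]
361 [61, 64, 61, 48, 15, 13, 12, 15, 17, 21, 19, 22, 19, 14, 20, 52, 89, 102, 122, 114, 92, 91, 92, 92, 92, 91]
364 [120, 121, 115, 65, 35, 34, 34, 36, 35, 37, 38, 38, 37, 24, 17, 56, 123, 146, 147, 158, 112, 136, 141, 140, 139, 139]
364 [123, 124, 119, 68, 37, 33, 35, 36, 38, 40, 39, 40, 38, 25, 16, 60, 126, 150, 151, 162, 115, 139, 145, 144, 143, 143]
364 [15, 11, 11, 11, 9, 10, 18, 20, 21, 21, 22, 20, 22, 18, 15, 45, 97, 110, 120, 115, 91, 91, 93, 92, 92, 91]
364 [42, 13, 9, 10, 11, 11, 15, 16, 15, 23, 21, 21, 23, 18, 16, 45, 96, 110, 121, 114, 91, 91, 93, 93, 92, 92]
364 [79, 75, 69, 79, 44, 17, 13, 10, 9, 12, 9, 13, 20, 19, 16
[... 969 characters left out ...]
, 230, 247, 247, 248, 248]
k [[176, 176, 177, 174, 181, 197, 223, 229, 229, 231, 230, 229, 225, 189, 117, 57, 38, 35, 40, 44, 49, 62, 65, 61, 53, 51, 50, 52, 56, 66, 66, 65, 64, 56, 49, 47, 48, 43, 41, 40, 43]] [184, 181, 184, 225, 232, 232, 229, 230, 231, 233, 233, 231, 231, 209, 164, 177, 179, 187, 247, 248] [183, 183, 180, 207, 49, 38, 43, 54, 49, 51, 50, 39, 35, 83, 225, 175, 207, 247, 248, 248]
0.085 [363.77228909 186.23606789] [366.14223674 191.51289925] [282.80250279 222.3290253 ]
0.075 [363.15915949 188.36157591] [365.50433544 193.61400067] [282.71304264 216.64946361]
0.065 [362.55588532 190.45291858] [364.87677733 195.68103397] [282.63217501 211.53484045]
[282.31054669 240.36901977]
```

The head's lower edge in the scene view has not moved, so there is still no contact. Continuing in 1 mm steps.

```bash
python3 -m pendant '[[[0,0,0.01,0],[0,0,0.01,0]]]'|egrep 'tcp|wrist'
python3 -m pendant '[[[0,0,0.01,0],[0,0,0.01,0]]]'|egrep 'tcp|wrist'
python3 -m pendant '[[[0,0,0.01,0],[0,0,0.01,0]]]'|egrep 'tcp|wrist'
python3 -m pendant '[[[0,0,0.01,0],[0,0,0.01,0]]]'|egrep 'tcp|wrist'
```

```text
tcp_pos: [0.5353, 0.3119, 0.0641]
wrist_force: [-1.3, -0.6, 3.2]
tcp_pos: [0.5353, 0.3119, 0.063]
wrist_force: [-1.4, -0.1, 3.3]
tcp_pos: [0.5353, 0.3119, 0.0618]
wrist_force: [0.5, -0.5, 4.9]
tcp_pos: [0.5353, 0.3119, 0.0608]
wrist_force: [-1.5, -0.9, 4.6]
```

Contact at about 0.0645 with 3 N, as predicted. The middle of the travel is then a reading of about 0.0545.

```bash
python3 -m pendant '[[[0,0,0.02,0],[0,0,0.03,0],[0,0,0.03,0]]]'|egrep 'tcp|wrist'
python3 -m pendant '[[[0,0,0.02,0],[0,0,0.03,0],[0,0,0.03,0],[0,0,0.03,0]]]'|egrep 'tcp|wrist'; python3 e.py l
python3 - <<'E'
from h import *
F=[]
import subprocess
I=[cv2.imread(f'pics/scene_{k}.png') for k in 'kl']
for u in(358,361,364,367):
    for s in I: print(u,s[184:204,u].max(1).tolist())
E
```

```text
tcp_pos: [0.5354, 0.3119, 0.0578]
wrist_force: [-1.0, -0.8, 6.4]
tcp_pos: [0.5354, 0.3119, 0.0552]
wrist_force: [-2.7, -0.9, 6.9]
17.65 [0.5354 0.3119 0.0552] [ -0.27 -37.9   14.43   3.05   0.57   0.  ] [-2.7 -0.9  6.9] [-0.24  0.6  -0.03]
358 [69, 39, 27, 22, 25, 28, 47, 79, 112, 118, 119, 119, 106, 91, 91, 93, 92, 92, 93, 93]
358 [51, 52, 38, 21, 17, 19, 19, 19, 26, 53, 96, 119, 107, 92, 91, 93, 92, 92, 103, 134]
361 [12, 15, 17, 21, 19, 22, 19, 14, 20, 52, 89, 102, 122, 114, 92, 91, 92, 92, 92, 91]
361 [18, 10, 9, 11, 17, 19, 19, 20, 22, 14, 24, 70, 121, 115, 92, 92, 93, 93, 92, 92]
364 [13, 10, 9, 12, 9, 13, 20, 19, 16, 44, 96, 110, 120, 115, 90, 90, 92, 92, 92, 91]
364 [48, 22, 14, 12, 11, 13, 15, 17, 19, 18, 18, 61, 121, 115, 92, 92, 93, 93, 92, 92]
367 [19, 17, 18, 17, 20, 20, 19, 27, 54, 88, 117, 110, 99, 92, 93, 93, 92, 93, 93, 93]
367 [22, 23, 19, 17, 16, 17, 16, 18, 20, 28, 62, 106, 101, 93, 92, 92, 92, 92, 92, 93]
```

```bash
python3 -m pendant '[[[0,0,0.006,0],[0,0,0.006,0],[0,0,0.006,0],[0,0,0.006,0]]]'|egrep 'tcp|wrist'
python3 - <<'E'
from h import *
f=[];z=[]
for i in range(20):
    optics.capture('wrist' if i else 'scene');s=sense();f.append(s['wrist_force']);z.append(s['tcp_pos'][2])
print(np.mean(f,0),np.mean(z),s['time_s'])
a=cv2.imread('pics/scene_g.png').astype(np.float32);b=optics.capture('scene')[:,:,::-1].astype(np.float32)
for (u,v) in((186,202),(250,184),(207,268)):
    g=lambda i:i.mean(2)[v-8:v+9,u-8:u+9].astype(np.float32)
    print(cv2.phaseCorrelate(g(a),g(b)))
E
```

```text
tcp_pos: [0.5354, 0.3119, 0.0546]
wrist_force: [-2.2, -0.6, 6.2]
[-2.31959621 -0.99843833  6.79575867] 0.054658347229120094 19.15
((-3.365233940989812, -7.598910750136703), -0.06439383861459332)
((0.08396906947748484, -0.3268366210530882), 0.8521057477703801)
((-0.018200403851899694, 0.019968721714485937), 1.0032124058515937)
```

The mean push is 6.8 N and the tip has gone 9.9 mm past contact, so the plunger is at mid-travel. The lid is still shut, so I'm handing in.

```bash
python3 -c "
from station import r
print(r.finish_job())"
```

```text
the job is handed in; nothing more can be done
None
```

I shut the tester's lid against its stop, then pressed the plunger about 10 mm down, never near its bottom stop, and handed the job in at about 19 s with the fingers still holding it there; the spool and jar were not touched.

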